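# Tap the knob back into the canister lid and close the canister

## Robot

A 6-joint arm with a two-finger parallel gripper is mounted at the origin on the work surface. World frame = base frame: x ahead of the robot, y to its left, z up, the work surface at z = 0. Lengths are in mm, angles in rad, forces in N, time in s.
With the tool pointing down it reaches from about 275 to 850 mm from the base axis. Payload 5.2 kg.
Tool frame: the origin (TCP) lies between the finger pads; the fingertips stand 8 mm ahead of it and the grasp point (between the pads) lies 11 mm behind it; z points along the fingers, y is the line along which they close (so a half turn about z gives the same grasp; the last joint's range is limited). The gripper opens to 85 mm and grips with 20 to 120 N. Pads are 22 mm wide; open, the fingers measure 114 mm over their backs; the gripper's body (76 mm by 85 mm) begins 54 mm behind the grasp point. The pads swing forward as they close: fully open they stand 13 mm farther back than shut.
Start: joints at [1.142, 0.259, 1.535, -0, 1.348, -0.203], TCP at [123.114, 536.048, 239.31] pointing down, gripper open.
Joint ranges: [-3.14, 3.14], [-0.91, 2.08], [0.19, 2.58], [-1.22, 4.36], [0.22, 2.71], [-3.12, 3.12]. Speed limits (rad/s): [2.57, 2.57, 3.14, 3.14, 3.14, 3.14].

## Interface

Orientations are given as a unit quaternion [x, y, z, w].
In Python, from station import robot gives the robot as it stands.
- The arm moves only by the shell command python3 -m creep 'ROWS' [FORCE]. ROWS is JSON, a list of rows, each a list of 5 numbers: the shift along the tool's x, y, z in units of 0.1 m (1.0 is 0.1 m), then the turn about the tool's z in units of 0.5 rad (1.0 is 0.5 rad), then the opening, from -1 (shut) to 1 (fully open). In form: [[x, y, z, roll, gripper], ...]. A call has 1 to 20 rows; each row shifts and turns the commanded pose from where the row before left it, along the tool's axes as they then stand; what a row does not reach is not made up. A row lasts 1/8 s, in which the tool goes at most 62.5 mm and 10.7 degrees, less where a joint would pass 70% of its speed; a pose out of reach is approached as far as the arm can. A call with a number of a shift or a turn outside -1 to 1 is refused whole. A call with a gripper value outside its range is refused whole. The fingers move at their own pace and stop on an object; FORCE is the grip in N (left out, the last holds). Time passes only in rows, so rows that do not move let the fingers close. It gives the time, the measured TCP pose, the force, the opening and the grip force at its end, in the units of the state.
- robot.observe(): the state, without advancing time (a new reading comes with each control period).
- robot.camera(name): name is "side" or "top" or "wrist"; returns (picture, depth): 480x640x3 uint8, red, green, blue; 480x640 float32, mm along the optical axis (not along the pixel's ray), 0 where there is no reading.
- robot.get_calibration(name): a dict with "fx", "fy", "cx", "cy" (pixels), "R" (3x3) and "t" (3): a world point X has camera coordinates R X + t. Camera axes: x right, y down, z forward; pixel columns grow to the right and rows downward; lengths in mm; the calibration is good to about 2 mm. A picture is of the moment at which its call begins: read the wrist's pose just before it. get_calibration takes no time and is no camera call; for the wrist camera it gives the pose at the moment of the call.
- robot.finish_job(): hands the job in; it is judged then, once.
The state is a dict: "time": time; "joints": joint angles; "dq": joint speeds; "joint_efforts": joint torques, N m; "eef_pos": TCP position; "tcp_rot": TCP orientation; "force": force on the tool from outside, world axes, zero at the start; "moment": the same for the moment, N m; "width": finger opening in mm; "gripper_force": force on a finger pad.
Only numpy, scipy, OpenCV 4.12 (cv2) and the standard library are available. Lean on these libraries where they do the work, as an engineer would, in place of code of your own. Each camera call takes 0.05 s, during which the arm holds its last target. There are 200 camera calls.

## Task

The wooden knob of the storage canister's lid has come out. Take the knob from the egg cup and push or tap its tapered shank down into the hole of the lid, which lies on the spring kitchen scale, until its shoulder is fully home on the lid and friction alone holds it, but never push so hard that the scale's platform is driven onto its bottom stop. Then carry the lid by its knob alone, set it gently into the mouth of the canister so that it closes flat, and let go; leave the herb pot and the salt mill where they stand.

Things in the scene. Friction and masses are not known exactly. Their poses are not given: they have to be found in the camera images.
- knob: loose wooden knob, 60 g, standing upright in the egg cup: a pale head (cylinder, diameter 34 mm, 34 mm high, flat top) above a tapered shank. Origin: centre of the head's flat underside (the shoulder); z up the axis. The shank runs 31 mm below the origin, diameter 25 mm at the shoulder, about 20 mm near its rounded tip. It fits the lid's hole at any turn about its axis
- knob_top (a point): centre of the knob's flat top, 34 mm above the knob's origin
- egg_cup: small blue egg cup, fixed to the worktop, outer diameter 42 to 50 mm, 40 mm high, hole 30 mm across; the knob's shoulder rests on its rim, the shank hanging loose inside. Origin: centre of its underside
- lid: loose round dark wooden lid, about 0.28 kg, lying flat on the platform of the kitchen scale, 34 mm high in all. Origin: centre of its underside; z up. From below: plug of diameter 88 mm, 14 mm high; disc of diameter 116 mm from 14 to 26 mm; boss of diameter 54 mm from 26 to 34 mm. A tapered hole goes right through its middle
- lid_socket (a point): centre of the hole's mouth (24 mm across) in a brass ring on the flat boss, 34 mm above the lid's origin; the knob is home when its origin is here. A knob just dropped in stands off about 4 mm; pushing moves it on against growing friction (about 14 to 20 N in all) until its shoulder stops hard on the boss. It stays where pushed; home, it holds far more than the lid's weight
- canister: loose white stoneware canister with a blue band, open on top, 0.9 kg, outer diameter 116 mm, 105 mm high, mouth about 98 mm across. Origin: centre of its underside; z up. With the lid on, the lid's disc rests on the rim and the lid's origin is 91 mm above this origin
- canister_rim (a point): centre of the canister's mouth, level with the rim, 105 mm above the canister's origin
- herb_pot: terracotta pot with a green herb, 100 mm across, about 130 mm high; leave it alone. Origin: centre of its underside
- mill: white turned salt mill, 52 mm across, 136 mm high; leave it alone. Origin: centre of its underside
- scale: red kitchen scale fixed to the worktop, 180 x 180 x 42 mm, with a round metal platform (diameter 160 mm) above it and a dial on its far side. Origin: centre of its underside
- platform_top (a point): centre of the top of the scale's platform, 75 mm above the worktop at rest; the lid lies on it. It moves with the platform
- platform (a joint): how far the sprung platform has sunk, in m: 0 at rest with the lid on it, 0.018 on its bottom stop. It sinks straight down under a push, about 8 to 11 mm when the knob goes home, and its stop is reached at about 32 N; it rises again when let go
Not all that is in view belongs to the job. Of the things that look like the lid, the middle-sized one is meant.

How it is judged (in metres and radians):
On the way, in this order (a step that is already met when the one before it is completed fails the run):
1. the knob is fully home in the lid, its shoulder within 1.8 mm of the boss and upright in the hole, the lid still lying on the scale (z of knob in the frame of lid_socket between -0.003 and 0.0018 m and horizontal distance between knob and lid_socket below 0.003 m and angle between the z axis of knob and the z axis of lid, either way round below 0.06 rad and height (world z) of lid below 0.082 m), for 0.2 s.
2. the lid hangs clear in the air from the knob alone, the fingers not touching the lid, the knob within 2.5 mm of home (height (world z) of lid above 0.108 m and contact force between the fingers and lid below 0.5 N and contact force between lid and canister below 0.3 N and z of knob in the frame of lid_socket below 0.0025 m), for 0.2 s.
At the end, for the whole second after the job is handed in: The lid rests flat on the canister: centred within 8 mm, height within 4 mm, tilt under 0.06 rad, at rest; the knob is still home in it (gap under 2.5 mm, centred within 3 mm, aligned within 0.06 rad); the canister stands upright on the worktop; the knob is let go (z of knob in the frame of lid_socket below 0.0025 m and horizontal distance between knob and lid_socket below 0.003 m and angle between the z axis of knob and the z axis of lid, either way round below 0.06 rad and horizontal distance between lid and canister below 0.008 m and z of lid in the frame of canister between 0.087 and 0.095 m and angle between lid's own z axis and vertical below 0.06 rad and angle between canister's own z axis and vertical below 0.05 rad and height (world z) of canister below 0.006 m and linear speed of lid below 0.02 m/s and contact force between the fingers and knob below 0.1 N); the robot touches nothing.
It fails at once if the scale's platform is driven onto its bottom stop (value of joint platform above 0.0177 m).
It fails at once if the lid is dropped or pressed on the canister with more than 80 N (contact force between lid and canister above 80 N).
It fails at once if the canister is shoved more than 40 mm (distance of canister from where it was at the start of the episode above 0.04 m).
It fails at once if the herb pot or the mill is moved more than 30 mm or tipped (distance of any of herb_pot, mill from where it was at the start of the episode above 0.03 m or angle between any of herb_pot, mill's own z axis and vertical above 0.3 rad).
It also fails if it takes over 58 s, if anything falls off the work surface, if the arm or the gripper's body presses on something with over 40 N, if the wrist force passes 120 N, or if a joint passes its speed limit or range.

## Working session

There is one attempt and no reset: what is moved stays moved. The work goes in short steps, Python scripts to look and compute and a shell command to move; the robot and the scene stay as the last step left them, time stands still between calls to the robot, and variables do not carry over. Pictures are saved under pics/ and viewed, at most 11 in all, crops included, and the job is handed in when it is done.

```bash
ls; mkdir -p pics
cat > h.py <<'E'
import numpy as np, cv2
from station import robot
def snap(n,f=None):
    c=robot.get_calibration(n); p,d=robot.camera(n)
    if f: cv2.imwrite('pics/'+f,p[:,:,::-1])
    np.savez('/tmp/'+n,p=p,d=d,**c); return p,d,c
def load(n):
    z=np.load('/tmp/'+n+'.npz'); return z['p'],z['d'],{k:z[k] for k in('fx','fy','cx','cy','R','t')}
def cloud(d,c):
    v,u=np.mgrid[0:480,0:640]; P=np.stack([(u-c['cx'])/c['fx']*d,(v-c['cy'])/c['fy']*d,d],-1)
    return (P-np.array(c['t']))@np.array(c['R'])
def onplane(u,v,z,c):
    R=np.array(c['R']);t=np.array(c['t']); r=R.T@np.array([(u-c['cx'])/c['fx'],(v-c['cy'])/c['fy'],1]); o=-R.T@t
    return o+r*(z-o[2])/r[2]
E
python3 - <<'E'
from h import *
for n in('top','side'): 
    p,d,c=snap(n,n+'0.png'); print(n,-np.array(c['R']).T@np.array(c['t']))
s=robot.observe();print(s['tcp_rot'],s['time'],s['force'])
E
```

```text
pics
top [438.36137917  12.21422631 937.55321694]
side [384.42795929 537.91812709 704.96134813]
[ 1.12657883e-01  9.93633459e-01 -8.22623891e-04 -2.73319611e-04] 0.1 [-0.20834248  0.08040655  0.03960345]
```

View pics/top0.png

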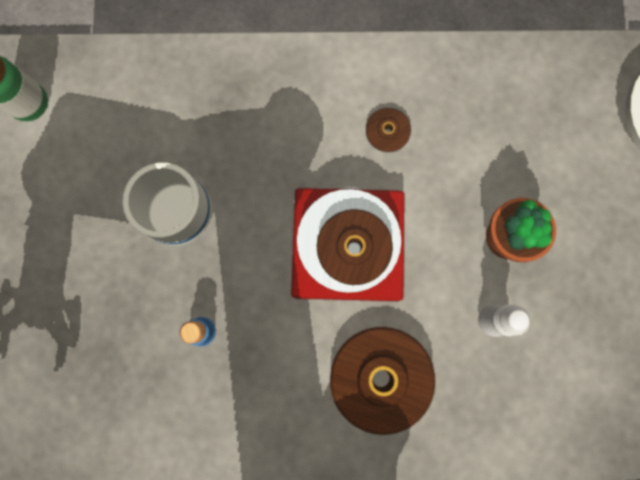

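View pics/side0.png

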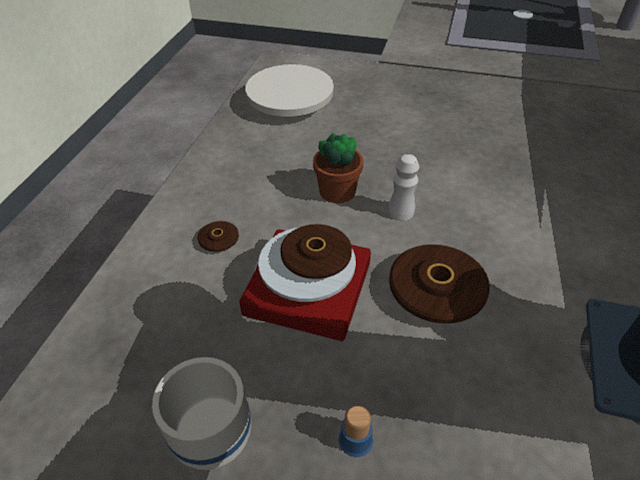

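Top view: knob in the blue egg cup at (192,333), canister at (165,203), pot at (523,230) and mill at (512,320). Lid look-alikes are the small one at (388,129), the one on the scale at (354,246) and the large one at (382,380). The middle-sized one on the red scale is the lid meant.

Run:
```python
from h import *
def circ(m):
    m=m.astype(np.uint8); cs,_=cv2.findContours(m,cv2.RETR_EXTERNAL,cv2.CHAIN_APPROX_NONE)
    c=max(cs,key=cv2.contourArea); return cv2.minEnclosingCircle(c),c
for n,boxes in (('top',dict(knob=(300,365,165,230),lid=(205,290,312,397),can=(150,250,110,220))),('side',dict(knob=(395,470,325,385),lid=(215,290,270,365),can=(345,470,140,260)))):
    p,d,c=load(n); P=cloud(d,c); hsv=cv2.cvtColor(p,cv2.COLOR_RGB2HSV)
    H,S,V=[hsv[...,i].astype(int) for i in range(3)]
    for k,(a,b,e,f) in boxes.items():
        box=np.zeros((480,640),bool); box[a:b,e:f]=1
        zr=dict(knob=(60,90),lid=(103,118),can=(98,112))[k]
        m=box&(P[...,2]>zr[0])&(P[...,2]<zr[1])&(d>0)
        if k=='knob': m&=(H<20)&(S>60)
        Q=P[m]; 
        if len(Q)==0: print(n,k,'none');continue
        if k=='knob': Q=Q[Q[:,2]>np.percentile(Q[:,2],95)-4]
        (x,y),r=cv2.minEnclosingCircle(Q[:,:2].astype(np.float32))
        print(n,k,len(Q),'centre',round(x,1),round(y,1),'r',round(r,1),'z',np.percentile(Q[:,2],[5,50,95]).round(1),'med',np.median(Q[:,:2],0).round(1))
    # brass ring
    box=np.zeros((480,640),bool);a,b,e,f=boxes['lid'];box[a:b,e:f]=1
    m=box&(H>15)&(H<32)&(S>110)&(V>90); (q,r),cc=circ(m); el=cv2.fitEllipse(cc); print(n,'ring',q,r,el[0],onplane(*el[0],109,c).round(1))
    m=box=np.zeros((480,640),bool);a,b,e,f=boxes['knob'];box[a:b,e:f]=1
    m=box&(H<20)&(S>60)&(P[...,2]>66);(q,r),cc=circ(m); print(n,'knobpx',q,r,onplane(*q,74,c).round(1))
p,d,c=load('top');q=p[285:385,150:250];r=p[195:300,300:405]
cv2.imwrite('pics/crop.png',np.hstack([cv2.resize(q,(390,400)),cv2.resize(r,(390,400))])[:,:,::-1])
```

```text
top knob 288 centre 425.3 235.0 r 16.3 z [71.7 73.1 75.8] med [423.8 234.7]
top lid 932 centre 550.2 -14.6 r 54.5 z [103.6 107.7 110.3] med [549.5 -14.8]
top can 1431 centre 623.4 277.8 r 58.4 z [ 99.9 104.  106.7] med [623.  278.6]
top ring (354.4638671875, 245.3232879638672) 11.247149467468262 (354.4620361328125, 245.43284606933594) [551.6 -14.4 109. ]
top knobpx (190.88597106933594, 332.2368469238281) 11.443278312683105 [424.9 233.6  74. ]
side knob 423 centre 423.4 236.7 r 16.6 z [73.4 75.3 77.3] med [423.  236.7]
side lid 1537 centre 549.0 -12.4 r 56.9 z [103.1 104.5 112. ] med [548.1  -8.4]
side can 2188 centre 622.2 278.5 r 58.8 z [ 99.7 106.1 108.1] med [619.7 285.4]
side ring (315.5, 243.5) 9.617792129516602 (315.5315246582031, 243.61607360839844) [550.3 -15.6 109. ]
side knobpx (357.5, 418.0) 13.463011741638184 [423.  238.6  74. ]
```

View pics/crop.png

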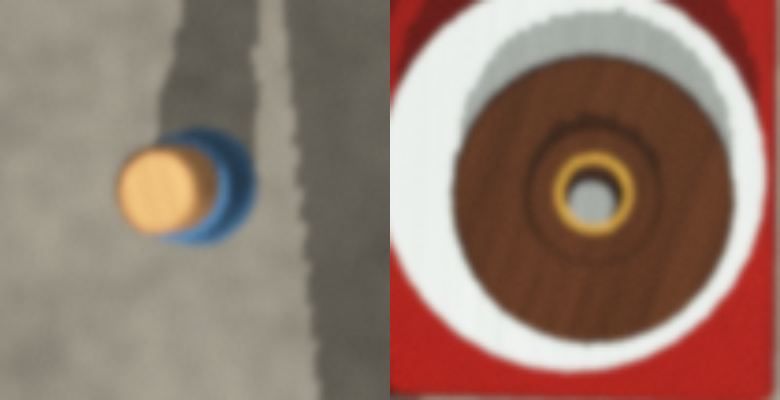

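The left crop shows the pale knob in the blue cup. The right crop shows the middle lid with its brass ring centred, so the choice is confirmed. Knob is at about (424,235.5), lid (551,-15) and canister (623,278).

```bash
python3 -m creep '[[0,0,0,-0.226,1],[0,0,0,-0.226,1],[-0.3,-0.3,0,0,1],[-0.3,-0.3,0,0,1],[-0.3,-0.3,0,0,1],[-0.3,-0.3,0,0,1],[-0.3,-0.3,0,0,1],[-0.3,-0.3,0,0,1],[-0.3,-0.3,0,0,1],[-0.3,-0.3,0,0,1],[-0.3,-0.3,0,0,1],[-0.3,-0.3,0,0,1],[0,0,0.4,0,1],[0,0,0.3,0,1],[0,0,0,0,1]]' 80
python3 - <<'E'
from h import *
p,d,c=snap('wrist','w1.png'); P=cloud(d,c); s=robot.observe(); print(s['eef_pos'],s['tcp_rot'],s['time'])
hsv=cv2.cvtColor(p,cv2.COLOR_RGB2HSV)
m=(hsv[...,0]<22)&(hsv[...,1]>60)&(P[...,2]>66)&(P[...,2]<85)&(d>0)
Q=P[m]; print(len(Q), cv2.minEnclosingCircle(Q[:,:2].astype(np.float32)),np.median(Q,0))
E
```

```text
time: 1.98
eef_pos: [421.3, 235.4, 167.0]
tcp_rot: [0.0, 1.0, -0.001, -0.003]
force: [-0.1, 0.9, -0.1]
width: 84.9
gripper_force: 0.0
[422.51626463 235.88968526 168.75085981] [-4.02192626e-05  9.99999158e-01 -3.35936003e-04 -1.25301146e-03] 2.025
2186 ((463.082275390625, 128.441650390625), 131.58656311035156) [421.6096056  235.19871846  73.64425963]
```

View pics/w1.png

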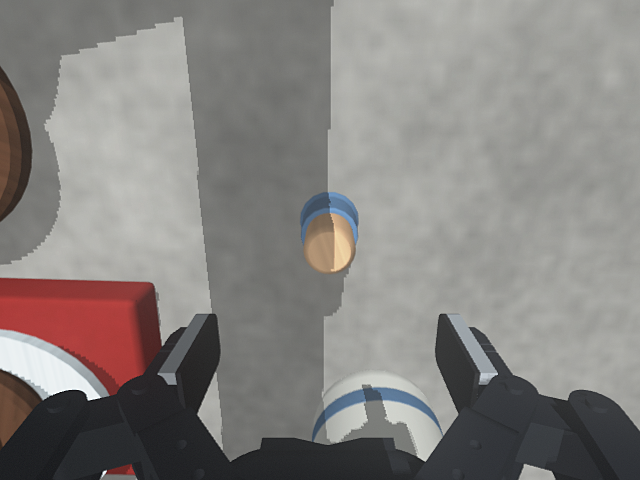

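The wrist view shows the knob head at (330,248) centred between the open fingers, with the canister behind at (378,420). I'll descend and grip.

```bash
python3 -m creep '[[-0.01,0,0.25,0,1],[0,0,0.25,0,1],[0,0,0.25,0,1],[0,0,0.25,0,1],[0,0,0.14,0,1],[0,0,0,0,0.2],[0,0,0,0,-0.3],[0,0,0,0,-1],[0,0,0,0,-1],[0,0,0,0,-1],[0,0,0,0,-1],[0,0,0,0,-1]]' 80
```

```text
time: 3.52
eef_pos: [425.2, 236.4, 56.7]
tcp_rot: [-0.0, 1.0, 0.0, 0.001]
force: [-0.8, -0.1, 5.7]
width: 31.7
gripper_force: 78.8
```

```bash
python3 -m creep '[[0,0,-0.1,0,-1],[0,0,-0.3,0,-1],[0,0,-0.3,0,-1],[0,0,-0.3,0,-1],[0,0,-0.3,0,-1],[0,0,-0.1,0,-1],[0,0,0,0,-1],[0,0,0,0,-1]]' 80
python3 - <<'E'
from h import *
p,d,c=snap('wrist','w2.png'); s=robot.observe(); print(s['eef_pos'],s['tcp_rot'],s['width'],s['force'])
P=cloud(d,c)
hsv=cv2.cvtColor(p,cv2.COLOR_RGB2HSV)
m=(hsv[...,0]<22)&(hsv[...,1]>70)&(P[...,2]>130)&(d>0); Q=P[m]
if len(Q): print(len(Q),Q.min(0),Q.max(0))
snap('side','s2.png');p=cv2.imread('pics/s2.png');cv2.imwrite('pics/both.png',np.vstack([cv2.resize(cv2.imread('pics/w2.png'),(400,300)),cv2.resize(p[180:480,200:600],(400,300))]))
E
```

```text
time: 4.53
eef_pos: [423.4, 235.9, 194.2]
tcp_rot: [-0.0, 1.0, -0.0, -0.001]
force: [0.7, -0.0, -1.4]
width: 31.4
gripper_force: 79.3
[423.35229393 235.8346469  194.00293013] [-4.90488987e-05  9.99999139e-01 -3.59859213e-04 -1.26116118e-03] 31.586640073289562 [-0.97398242 -0.64089648 -1.45400869]
8206 [403.60945183 185.73084487 147.65645392] [436.71523528 251.58717437 256.85837964]
```

View pics/both.png

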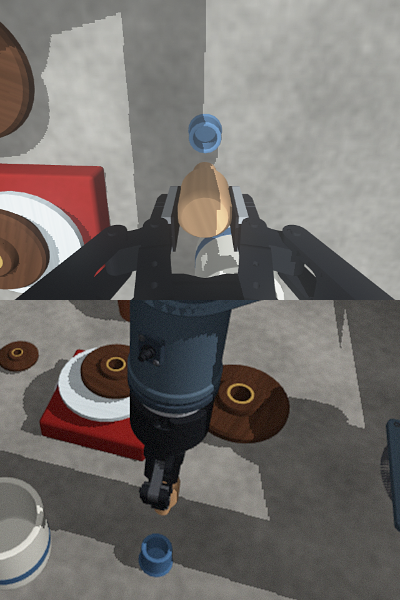

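The knob is held between the pads (wrist view, around (205,205)) and the cup is empty. Next I'll measure its axis in the hand.

Run:
```python
from h import *
from scipy.optimize import least_squares
p,d,c=load('wrist'); P=cloud(d,c); hsv=cv2.cvtColor(p,cv2.COLOR_RGB2HSV)
m=(hsv[...,0]<22)&(hsv[...,1]>60)&(P[...,2]>140)&(P[...,2]<230)&(d>0)&(abs(P[...,0]-423)<30)&(abs(P[...,1]-235.8)<17)
Q=P[m]; print(len(Q))
for z in range(142,216,6):
    q=Q[abs(Q[:,2]-z)<3]
    if len(q)<40: continue
    f=least_squares(lambda a:np.hypot(q[:,0]-a[0],q[:,1]-a[1])-a[2],[423,236,14],loss='soft_l1')
    print(z,len(q),f.x.round(1),'y',np.percentile(q[:,1],[2,98]).round(1),'x',np.percentile(q[:,0],[2,98]).round(1))
```

```text
8237
154 120 [421.  235.5  10.1] y [227.  243.6] x [410.7 415.7]
160 109 [420.7 235.5  10.3] y [228.1 242.6] x [410.2 414. ]
178 216 [421.3 235.6  16.9] y [220.4 250. ] x [404.1 414.3]
184 423 [421.4 235.6  17. ] y [220.7 250.6] x [404.2 414.3]
190 474 [421.4 235.6  17. ] y [220.1 250.3] x [404.2 414.4]
196 526 [421.4 235.6  16.9] y [220.3 250.1] x [404.2 414.2]
202 589 [421.5 235.6  17. ] y [220.2 250.3] x [404.2 414.6]
208 2839 [419.  235.5  13.4] y [220.1 250.7] x [404.6 433.6]
214 2906 [420.5 235.5   9.8] y [223.1 248.1] x [408.3 433.1]
```

```bash
python3 -m creep '[[-0.13,-0.25,0,0,-1],[-0.13,-0.25,0,0,-1],[-0.13,-0.25,0,0,-1],[-0.13,-0.25,0,0,-1],[-0.13,-0.25,0,0,-1],[-0.13,-0.25,0,0,-1],[-0.13,-0.25,0,0,-1],[-0.13,-0.25,0,0,-1],[-0.13,-0.25,0,0,-1],[-0.13,-0.25,0,0,-1],[0,0,0,0,-1],[0,0,0,0,-1]]' 80
cat > m.py <<'E'
from h import *
from scipy.optimize import least_squares
p,d,c=snap('wrist','w3.png'); s=robot.observe(); e=s['eef_pos']; print(e,s['width'],s['force'])
P=cloud(d,c); hsv=cv2.cvtColor(p,cv2.COLOR_RGB2HSV)
def fit(m,r0,x0):
    q=P[m]; f=least_squares(lambda a:np.hypot(q[:,0]-a[0],q[:,1]-a[1])-a[2],[*x0,r0],loss='soft_l1'); return len(q),f.x.round(1)
near=(d>0)&(abs(P[...,0]-e[0])<25)&(abs(P[...,1]-e[1])<17)&(hsv[...,1]>60)
for o in(-14,-8,0,6): print('head',o,fit(near&(abs(P[...,2]-e[2]-o)<3),17,e[:2]))
for o in(-42,-36,-30): 
    m=near&(abs(P[...,2]-e[2]-o)<3)
    if m.sum()>30: print('shank',o,fit(m,10,e[:2]))
ring=(hsv[...,0]>=16)&(hsv[...,0]<32)&(hsv[...,1]>110)&(hsv[...,2]>80)&(P[...,2]>100)&(P[...,2]<118)&(d>0)
q=P[ring]; print('ring',fit(ring,13,[551,-15]),np.percentile(q,[2,98],axis=0).round(1))
b=(d>0)&(P[...,2]>106)&(P[...,2]<114)&(np.hypot(P[...,0]-551,P[...,1]+15)<32)
print('bossz',np.median(P[b][:,2]),cv2.minEnclosingCircle(P[b][:,:2].astype(np.float32)))
E
python3 m.py
```

```text
time: 6.12
eef_pos: [553.5, -13.4, 194.4]
tcp_rot: [0.0, 1.0, 0.0, -0.001]
force: [-1.0, 0.6, -0.5]
width: 31.8
gripper_force: 79.4
[553.52474428 -13.1408019  194.65108915] 31.822712524578357 [ 0.52255168 -0.19268225 -0.08087559]
head -14 (373, array([551.6, -13.7,  17. ]))
head -8 (432, array([551.6, -13.7,  17. ]))
head 0 (513, array([551.6, -13.7,  17. ]))
head 6 (566, array([551.8, -13.7,  17.1]))
shank -42 (120, array([551.2, -13.7,  10. ]))
shank -36 (103, array([551.1, -13.8,  10.4]))
shank -30 (43, array([551.3, -13.5,  11. ]))
ring (635, array([549.2, -14.5,  13.9])) [[ 5.345e+02 -2.930e+01  1.079e+02]
 [ 5.603e+02  2.000e-01  1.106e+02]]
bossz 108.87080593428293 ((549.1116943359375, -14.458596229553223), 27.2703857421875)
```

View pics/w3.png

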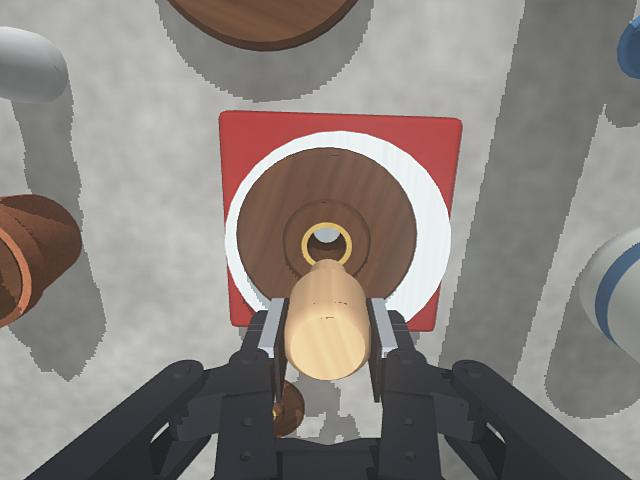

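Knob sits about 2 mm past the ring in x and 0.8 mm in y, with the ring at (327,245). I'll correct that and lower until just before contact.

```bash
python3 -m creep '[[0.022,-0.008,0.1,0,-1],[0,0,0.12,0,-1],[0,0,0.1,0,-1],[0,0,0,0,-1]]' 100; python3 m.py; python3 -m creep '[[0,0,0.08,0,-1],[0,0,0.08,0,-1],[0,0,0.05,0,-1],[0,0,0.05,0,-1],[0,0,0,0,-1],[0,0,0,0,-1]]'
```

```text
time: 6.68
eef_pos: [551.2, -14.3, 162.0]
tcp_rot: [-0.0, 1.0, 0.0, -0.001]
force: [0.4, -1.1, -0.2]
width: 31.4
gripper_force: 99.0
[551.67873619 -14.49131164 162.66413757] 31.21497229225339 [ 0.29969501 -0.04830553 -0.82066014]
head -14 (398, array([549.1, -14.6,  16.9]))
head -8 (447, array([549.2, -14.6,  17. ]))
head 0 (512, array([549.3, -14.6,  17. ]))
head 6 (579, array([549.4, -14.6,  17.1]))
shank -42 (113, array([549.2, -14.6,  10.3]))
shank -36 (112, array([548.4, -14.5,  10.2]))
ring (579, array([549.3, -14.5,  13.9])) [[534.4 -29.4 107.7]
 [551.9   0.6 110.5]]
bossz 108.8792697097702 ((548.916015625, -14.278482437133789), 27.172409057617188)
time: 7.48
eef_pos: [551.9, -14.6, 137.4]
tcp_rot: [-0.0, 1.0, 0.0, -0.0]
force: [-0.8, 1.2, -1.7]
width: 31.7
gripper_force: 99.1
```

Aligned to within 0.2 mm, and the shank is entering. I'll press in small steps while watching the force.

```bash
python3 -m creep '[[0,0,0.04,0,-1],[0,0,0.04,0,-1],[0,0,0,0,-1],[0,0,0,0,-1]]'; python3 -m creep '[[0,0,0.02,0,-1],[0,0,0.02,0,-1],[0,0,0,0,-1],[0,0,0,0,-1]]';python3 -m creep '[[0,0,0.02,0,-1],[0,0,0.02,0,-1],[0,0,0,0,-1],[0,0,0,0,-1]]'
```

```text
time: 7.98
eef_pos: [552.0, -14.6, 129.3]
tcp_rot: [-0.0, 1.0, 0.0, -0.0]
force: [-1.3, 1.6, 0.7]
width: 31.0
gripper_force: 99.4
time: 8.48
eef_pos: [552.1, -14.7, 125.6]
tcp_rot: [-0.0, 1.0, -0.0, 0.0]
force: [-2.4, 2.0, 3.9]
width: 31.4
gripper_force: 99.7
time: 8.98
eef_pos: [552.2, -14.6, 122.2]
tcp_rot: [-0.0, 1.0, -0.0, 0.0]
force: [-3.5, 3.0, 9.6]
width: 31.3
gripper_force: 100.3
```

```bash
python3 -m creep '[[0,0,0.015,0,-1],[0,0,0.015,0,-1],[0,0,0,0,-1],[0,0,0,0,-1]]';python3 -m creep '[[0,0,0.01,0,-1],[0,0,0.01,0,-1],[0,0,0,0,-1],[0,0,0,0,-1]]'
python3 - <<'E'
exec(open('m.py').read().replace("w3","w4"))
b=(d>0)&(P[...,2]>84)&(P[...,2]<112)&(np.hypot(P[...,0]-549.3,P[...,1]+14.6)<26)&(np.hypot(P[...,0]-549.3,P[...,1]+14.6)>20)
print(np.percentile(P[b][:,2],[20,50,80]),b.sum())
E
```

```text
time: 9.48
eef_pos: [552.2, -14.6, 119.7]
tcp_rot: [-0.0, 1.0, -0.0, 0.001]
force: [-5.5, 3.0, 13.5]
width: 31.1
gripper_force: 100.7
time: 9.98
eef_pos: [552.3, -14.6, 118.1]
tcp_rot: [-0.0, 1.0, -0.0, 0.001]
force: [-6.8, 2.7, 15.6]
width: 31.2
gripper_force: 100.9
[552.27222039 -14.66342516 118.11800286] 31.343290908105185 [-5.39168891  2.87671976 16.69946303]
head -14 (404, array([550.1, -14.9,  17. ]))
head -8 (434, array([550.1, -14.9,  16.9]))
head 0 (499, array([550.3, -14.9,  17. ]))
head 6 (580, array([550.3, -14.9,  17. ]))Traceback (most recent call last):
  File "<stdin>", line 1, in <module>
  File "<string>", line 13, in <module>
    return _quantile_unchecked(
        a, q, axis, out, overwrite_input, method, keepdims, weights)
    return _ureduce(a,
                    func=_quantile_ureduce_func,
    ...<5 lines>...
                    overwrite_input=overwrite_input,
                    method=method)
    r = func(a, **kwargs)
    result = _quantile(arr,
                       quantiles=q,
    ...<2 lines>...
                       out=out,
                       weights=wgt)
    slices_having_nans = np.isnan(arr[-1, ...])
                                  ~~~^^^^^^^^^
IndexError: index -1 is out of bounds for axis 0 with size 0
```

View pics/w4.png

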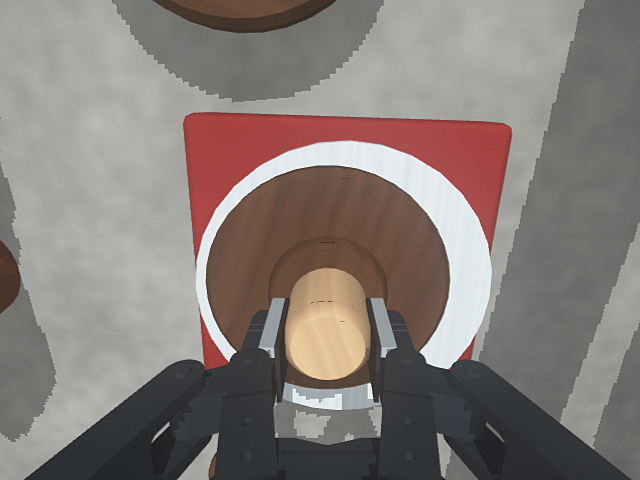

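The knob is in the hole with its head at (328,320) and the brass ring covered. I'll measure the gap from boss and knob-top heights.

```bash
cat > g.py <<'E'
from h import *
import sys
if len(sys.argv)<2: p,d,c=snap('wrist')
else: p,d,c=load('wrist')
e=robot.observe()['eef_pos'];P=cloud(d,c)
r=np.hypot(P[...,0]-e[0]+2,P[...,1]-e[1]);Z=P[...,2]
for n,m in (('boss',(r>19.5)&(r<25.5)&(P[...,0]<e[0]-5)&(abs(P[...,1]-e[1])<14)),('disc',(r>31)&(r<54)&(P[...,0]<e[0]-15)&(Z<e[2]-15)),('top',(r<12)&(Z>e[2]+8))):
    q=Z[m&(d>0)]; print(n,len(q),np.percentile(q,[10,50,90]).round(2))
E
python3 g.py x
```

```text
boss 2614 [ 99.45 186.59 197.35]
disc 12057 [91.04 91.82 92.58]
top 5453 [134.82 136.07 192.43]
```

```bash
sed -i "s/(r<25.5)&/(r<25.5)\&(Z<e[2])\&/; s/(Z>e\[2\]+8)/(Z>e[2]+8)\&(Z<e[2]+25)/" g.py; python3 -m creep '[[0,0,0.01,0,-1],[0,0,0.01,0,-1],[0,0,0,0,-1],[0,0,0,0,-1]]';python3 g.py; python3 -m creep '[[0,0,0.01,0,-1],[0,0,0,0,-1],[0,0,0,0,-1]]';python3 g.py
```

```text
time: 10.52
eef_pos: [552.3, -14.6, 116.5]
tcp_rot: [-0.0, 1.0, -0.0, 0.001]
force: [-6.5, 4.4, 17.7]
width: 31.6
gripper_force: 101.2
boss 918 [97.7  98.44 99.18]
disc 12103 [89.64 90.44 91.2 ]
top 2926 [132.95 133.63 134.29]
time: 10.95
eef_pos: [552.3, -14.7, 115.6]
tcp_rot: [-0.0, 1.0, -0.0, 0.001]
force: [-7.1, 3.4, 18.7]
width: 31.4
gripper_force: 101.3
boss 918 [96.82 97.62 98.41]
disc 12138 [88.87 89.65 90.45]
top 2928 [132.16 132.85 133.5 ]
```

```bash
python3 -m creep '[[0,0,0.01,0,-1],[0,0,0.005,0,-1],[0,0,0,0,-1],[0,0,0,0,-1]]';python3 g.py; python3 -m creep '[[0,0,0.01,0,-1],[0,0,0.005,0,-1],[0,0,0,0,-1],[0,0,0,0,-1]]';python3 g.py
```

```text
time: 11.5
eef_pos: [552.4, -14.6, 114.5]
tcp_rot: [-0.0, 1.0, -0.0, 0.001]
force: [-9.2, 3.6, 22.1]
width: 31.3
gripper_force: 101.5
boss 916 [95.75 96.47 97.21]
disc 12108 [87.71 88.49 89.27]
top 2917 [130.96 131.64 132.32]
time: 12.05
eef_pos: [552.4, -14.6, 113.2]
tcp_rot: [-0.0, 1.0, -0.0, 0.001]
force: [-8.6, 3.4, 23.3]
width: 31.4
gripper_force: 101.7
boss 924 [94.84 95.57 96.25]
disc 12175 [86.83 87.61 88.39]
top 2908 [129.7  130.37 131.06]
```

```bash
python3 -m creep '[[0.008,0,0,0,-1],[0,0,0,0,-1],[0,0,0.01,0,-1],[0,0,0,0,-1],[0,0,0,0,-1]]';python3 g.py
```

```text
time: 12.72
eef_pos: [552.3, -14.7, 112.6]
tcp_rot: [-0.0, 1.0, -0.0, 0.002]
force: [-6.8, 3.4, 23.5]
width: 31.4
gripper_force: 101.9
boss 927 [94.23 94.98 95.76]
disc 12189 [86.25 87.05 87.81]
top 2920 [129.08 129.76 130.45]
```

The gap reading has stopped changing (about 0.7 mm, within depth bias) while the platform keeps sinking, so the knob is home. I'll ease off, measure again, then lift.

```bash
python3 -m creep '[[0,0,-0.03,0,-1],[0,0,-0.03,0,-1],[0,0,-0.03,0,-1],[0,0,-0.03,0,-1],[0,0,0,0,-1],[0,0,0,0,-1],[0,0,0,0,-1]]';python3 g.py
```

```text
time: 13.65
eef_pos: [552.1, -14.7, 122.2]
tcp_rot: [-0.0, 1.0, -0.0, 0.001]
force: [-1.6, 3.0, 7.1]
width: 31.2
gripper_force: 101.3
boss 921 [103.73 104.43 105.26]
disc 12167 [95.74 96.53 97.31]
top 2938 [138.65 139.32 140.  ]
```

```bash
python3 -m creep '[[0,0,-0.03,0,-1],[0,0,-0.02,0,-1],[0,0,0,0,-1],[0,0,0,0,-1],[0,0,-0.05,0,-1],[0,0,-0.1,0,-1],[0,0,-0.15,0,-1],[0,0,-0.15,0,-1],[0,0,-0.15,0,-1],[0,0,-0.15,0,-1],[0,0,0,0,-1],[0,0,0,0,-1],[0,0,0,0,-1]]';python3 g.py;python3 - <<'E'
from h import *
p,d,c=load('wrist');cv2.imwrite('pics/w5.png',p[:,:,::-1])
P=cloud(d,c);e=robot.observe()['eef_pos']
m=(d>0)&(abs(P[...,2]-(e[2]-25))<6)&(np.hypot(P[...,0]-e[0]+2,P[...,1]-e[1])<62)&(np.hypot(P[...,0]-e[0]+2,P[...,1]-e[1])>31)&(P[...,0]<e[0]-5)
q=P[m];A=np.c_[q[:,:2]-e[:2],np.ones(len(q))];print(len(q),np.linalg.lstsq(A,q[:,2],rcond=None)[0])
x=q[:,:2]
from scipy.spatial import ConvexHull
h=x[ConvexHull(x).vertices];h=h[h[:,0]<e[0]-10]
M=np.c_[2*h,np.ones(len(h))];s=np.linalg.lstsq(M,(h**2).sum(1),rcond=None)[0];print('disc centre',s[:2]-e[:2],np.sqrt(s[2]+s[0]**2+s[1]**2))
E
```

```text
time: 15.32
eef_pos: [550.7, -14.6, 200.5]
tcp_rot: [-0.0, 1.0, 0.0, -0.001]
force: [0.1, -0.6, -4.3]
width: 31.1
gripper_force: 99.8
boss 944 [181.91 182.69 183.41]
disc 13267 [173.43 174.64 175.48]
top 2942 [216.9  217.58 218.29]
17654 [ 1.31663621e-02 -4.77173422e-04  1.74922657e+02]
disc centre [-2.3889528  -0.22993969] 57.78069826254434
```

View pics/w5.png

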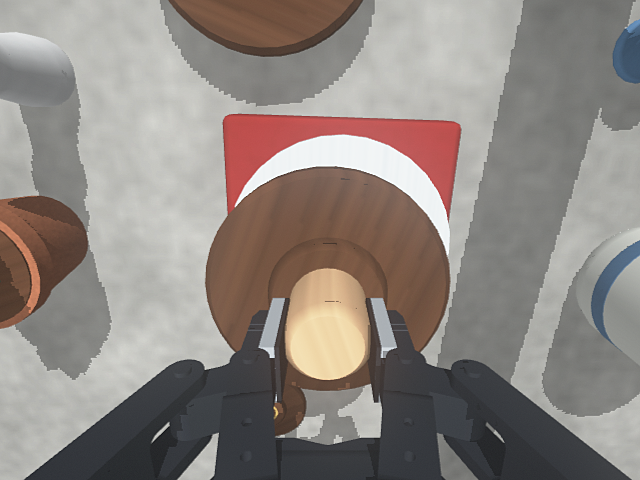

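The lid hangs level from the knob (disc centre about (328,277)), fingers clear of it. I'll carry it to beside the canister and measure the rim with the wrist camera.

```bash
python3 -m creep '[[-0.05,0.1,0,0,-1],[-0.1,0.22,0,0,-1],[-0.1,0.22,0,0,-1],[-0.1,0.22,0,0,-1],[-0.1,0.22,0,0,-1],[-0.1,0.22,0,0,-1],[-0.1,0.22,0,0,-1],[-0.05,0.2,0,0,-1],[-0.04,0.1,0,0,-1],[0,0,0,0,-1],[0,0,0,0,-1],[0,0,0,0,-1]]'
python3 - <<'E'
from h import *
p,d,c=snap('wrist','w6.png');P=cloud(d,c);e=robot.observe()['eef_pos'];print(e)
r=np.hypot(P[...,0]-622,P[...,1]-278)
m=(d>0)&(P[...,2]>100)&(P[...,2]<110)&(r<68)&(r>40); q=P[m];print(len(q),np.median(q[:,2]),q.min(0),q.max(0))
from scipy.optimize import least_squares
# outer and inner radii 58/49: fit mean ring by distance outside band
f=least_squares(lambda a:np.maximum(0,abs(np.hypot(q[:,0]-a[0],q[:,1]-a[1])-53.5)-4),[622,278]);print(f.x,np.sqrt(np.mean(f.fun**2)))
f=least_squares(lambda a:np.hypot(q[:,0]-a[0],q[:,1]-a[1])-a[2],[622,278,53],loss='soft_l1');print(f.x)
E
```

```text
time: 16.88
eef_pos: [625.1, 156.5, 201.4]
tcp_rot: [0.0, 1.0, -0.0, -0.0]
force: [0.4, 0.3, -4.3]
width: 31.2
gripper_force: 99.8
[625.13894842 156.56671785 201.46596007]
6949 104.61262052730937 [564.16126577 222.26568884 100.00803675] [679.61299906 336.17306574 107.33326851]
[621.64446226 277.90400716] 0.20268272250338779
[620.93092052 277.37772998  52.79322029]
```

View pics/w6.png

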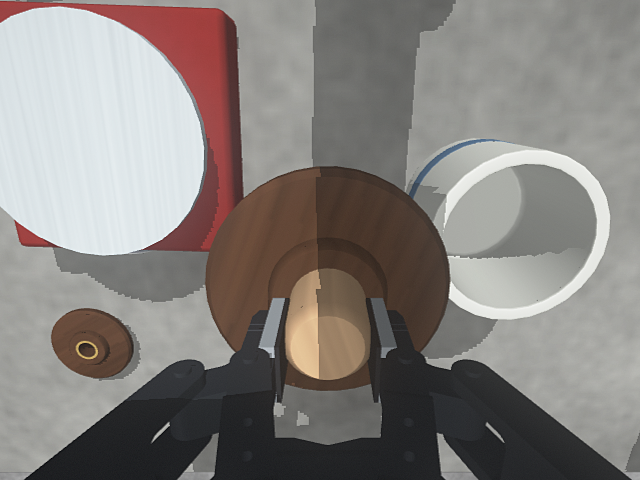

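The rim at (528,235) is measured: canister centre is (621.6,277.9). I'll move over it and lower until just short of the rim.

```bash
python3 -m creep '[[0.011,0.1,0,0,-1],[0,0.2,0,0,-1],[0,0.2,0,0,-1],[0,0.2,0,0,-1],[0,0.2,0,0,-1],[0,0.2,0,0,-1],[0,0.115,0,0,-1],[0,0,0,0,-1],[0,0,0.1,0,-1],[0,0,0.15,0,-1],[0,0,0.15,0,-1],[0,0,0,0,-1],[0,0,0,0,-1]]'
python3 - <<'E'
from h import *
s=robot.observe();print(s['eef_pos'])
for n in('top','side'):
    p,d,c=snap(n,n+'7.png');P=cloud(d,c)
    m=(d>0)&(abs(P[...,0]-622)<75)&(abs(P[...,1]-278)<75)
    for a,b in((15,75),(100,107),(128,139)):
        q=P[m&(P[...,2]>a)&(P[...,2]<b)]
        if len(q)>50:print(n,a,len(q),[round(float(v),1) for v in (*q.min(0),*q.max(0))])
cv2.imwrite('pics/s7.png',cv2.resize(cv2.imread('pics/side7.png')[200:480,60:400],(680,560)))
E
```

```text
time: 18.55
eef_pos: [624.3, 278.7, 161.3]
tcp_rot: [0.0, 1.0, 0.0, 0.0]
force: [-0.3, 0.5, -2.4]
width: 31.1
gripper_force: 99.8
[624.26314383 278.71708209 161.27621831]
top 15 703 [565.1, 219.1, 15.0, 661.7, 304.0, 75.0]
top 100 345 [566.3, 219.7, 100.1, 664.0, 300.4, 106.9]
top 128 2571 [565.7, 219.3, 128.1, 681.4, 334.8, 139.0]
side 15 1608 [563.4, 240.4, 15.3, 662.5, 337.4, 75.0]
side 100 628 [563.8, 245.6, 100.0, 661.0, 336.8, 107.0]
side 128 3628 [564.5, 220.9, 128.0, 677.6, 336.5, 139.0]
```

View pics/s7.png

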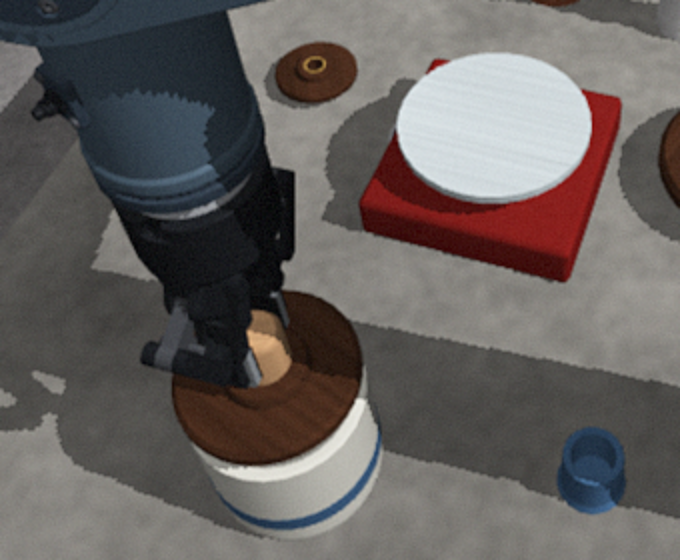

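The lid is centred above the canister (edges match within about 1 mm in both views). I'll lower it gently.

```bash
python3 -m creep '[[0,0,0.05,0,-1],[0,0,0.05,0,-1],[0,0,0.04,0,-1],[0,0,0,0,-1],[0,0,0,0,-1]]'; python3 -m creep '[[0,0,0.02,0,-1],[0,0,0.015,0,-1],[0,0,0,0,-1],[0,0,0,0,-1]]'; python3 -m creep '[[0,0,0.01,0,-1],[0,0,0.005,0,-1],[0,0,0,0,-1],[0,0,0,0,-1]]'
```

```text
time: 19.27
eef_pos: [624.1, 278.9, 147.3]
tcp_rot: [-0.0, 1.0, 0.0, 0.0]
force: [0.3, -1.1, -3.1]
width: 31.1
gripper_force: 99.8
time: 19.77
eef_pos: [624.1, 278.8, 143.8]
tcp_rot: [-0.0, 1.0, -0.0, 0.0]
force: [0.1, 0.2, -4.6]
width: 31.6
gripper_force: 99.8
time: 20.27
eef_pos: [624.3, 278.9, 143.0]
tcp_rot: [-0.0, 1.0, 0.0, 0.0]
force: [-0.3, -0.8, 2.0]
width: 31.5
gripper_force: 100.0
```

Contact made (2 N). I'll go down slightly more until seated, then release and retreat straight up.

```bash
python3 -m creep '[[0,0,0.01,0,-1],[0,0,0,0,-1],[0,0,0,0,-1]]'; python3 -m creep '[[0,0,0,0,-0.2],[0,0,0,0,0],[0,0,0,0,0.3],[0,0,0,0,0.5],[0,0,0,0,0.5],[0,0,0,0,0.5],[0,0,-0.1,0,0.5],[0,0,-0.2,0,0.5],[0,0,-0.3,0,0.5],[0,0,-0.3,0,0.5],[0,0,-0.3,0,0.5],[0,0,0,0,0.5],[0,0,0,0,0.5]]' 20
python3 - <<'E'
from h import *
p,d,c=snap('wrist','w8.png');P=cloud(d,c);e=robot.observe()['eef_pos']
def circ(q):
    from scipy.optimize import least_squares
    return cv2.minEnclosingCircle(q[:,:2].astype(np.float32))
m=(d>0)&(np.hypot(P[...,0]-622,P[...,1]-278)<70);Z=P[...,2]
q=P[m&(Z>112)&(Z<121)];A=np.c_[q[:,:2]-[622,278],np.ones(len(q))]
print('disc',len(q),np.linalg.lstsq(A,q[:,2],rcond=None)[0],circ(q))
q=P[m&(Z>122)&(Z<128)];print('boss',np.median(q[:,2]))
q=P[m&(Z>155)&(Z<164)];print('top',np.median(q[:,2]),circ(q))
E
```

```text
time: 20.65
eef_pos: [624.4, 278.9, 142.9]
tcp_rot: [-0.0, 1.0, 0.0, 0.001]
force: [-2.8, -1.3, 7.3]
width: 31.3
gripper_force: 100.4
time: 22.28
eef_pos: [623.7, 278.8, 260.9]
tcp_rot: [-0.0, 1.0, -0.0, -0.0]
force: [0.1, 0.0, 0.0]
width: 64.3
gripper_force: 0.0
disc 13014 [ 1.26433549e-03 -8.29987827e-04  1.17063551e+02] ((622.4692993164062, 278.576416015625), 58.223018646240234)
boss 125.00393604486517
top 159.68881507286287 ((622.4163208007812, 278.79833984375), 17.244033813476562)
```

View pics/w8.png

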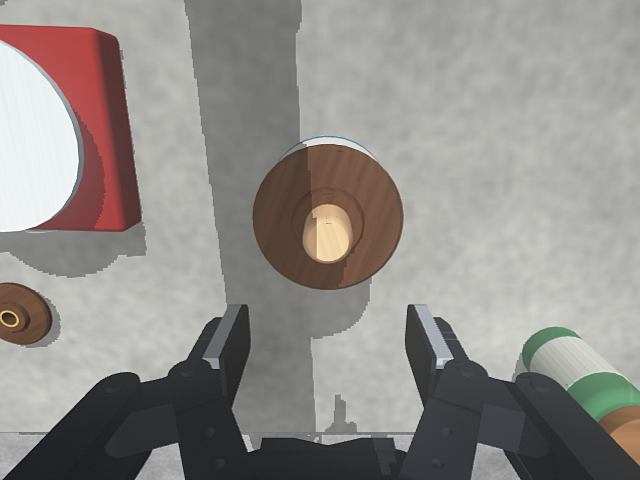

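The lid sits flat on the canister (disc at (328,217), height 117 mm, tilt about 0.001). The knob is home with a gap of about 0.7 mm, and the gripper is clear.

```bash
python3 -c "
from station import robot
print(robot.finish_job())"
```

```text
the job is handed in; nothing more can be done
None
```

The job is handed in: the knob is pressed home (about 0.7 mm gap measured), the lid sits flat and centred on the canister, the gripper has let go and is clear, and the herb pot and mill were not touched.

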